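Slide the hob's touch bar up to full heat under the saucepan

TASK

Turn the heat under the saucepan up to full: with the fingertips held together, stroke lightly along the touch bar in front of the zone the saucepan stands on, over all four raised ribs in order from the shortest (left) to the longest (right). Finish with the fingertips still resting on the longest rib, holding the bar lightly pressed. Press gently throughout, do not press the other zone's bar, and leave the pans and everything else standing where they are: nothing is to be picked up or pushed.

Things in the scene. Friction and masses are not known exactly. Their poses are not given: they have to be found in the camera images.
- hob: Black glass-topped two-zone induction hob standing on the worktop, 360 x 600 x 45 mm (x, y, z), fixed. Origin at the centre of its underside; its x axis points away from the robot side to its far edge, y to its left as seen from the robot, z up. Two round cooking zones lie side by side towards its far half; in front of each zone, along the edge nearest the robot, is that zone's own dark grey touch bar.
- saucepan: Steel saucepan, 160 mm across, 85 mm high, with one black handle (along its x axis, out to 208 mm from its centre). Loose, standing on one of the two cooking zones. Origin: centre of its underside.
- moka: Aluminium stove-top coffee pot, 96 mm across the foot, 182 mm high, waisted, with a black handle along its x axis (to 92 mm). Loose, standing on the other zone. Origin: centre of its underside.
- shaker: Small steel salt shaker, 40 mm across, 62 mm high, loose, standing on the glass just behind the gap between the two touch bars. Origin: centre of its underside.
- mug: White mug, 80 mm across, 90 mm high, handle at its +y, loose, left of the hob. Origin: centre of underside.
- bowl: Terracotta-coloured bowl, 150 mm across, 70 mm high, loose, left of the hob. Origin: centre of underside.
- jar: Amber glass jar with steel cap, 70 mm across, 100 mm high, loose, right of the hob. Origin: centre of underside.
- apple: Apple, 74 mm across, 64 mm high, loose, right of the hob. Origin: centre of underside.
- spoon: Wooden spoon lying flat on the glass between the two zones, behind the shaker, loose, about 190 mm long along its x axis (handle end at -x), about 20 mm high. Origin: on the glass, about the middle of its length.
- zone_left (a point): Centre of the left cooking zone (a thin grey ring 196 mm across), on the glass, 45 mm above the worktop.
- bar_left (a joint): How far the left zone's touch bar is pressed down (m): 0 at rest, 0.008 bottomed. The bar moves straight down as one piece on a soft spring (about 0.5 N to start, 4 N at the bottom, hard below that) and springs back when let go.
- bar_left_mid (a point): Middle of the top face of the left zone's touch bar: a dark grey bar 36 mm (x) by 200 mm (y, along the hob's y), its top 10 mm above the glass at rest. It carries four raised metal ribs across it, 56 mm apart, that grow longer from the low end (left, +y) to the high end (right, -y).
- rib_left_1 (a point): Rib 1 of 4 on the left zone's touch bar (lowest heat, left end): a rounded metal ridge 14 mm long across the bar, about 9 mm wide, standing 1.5 mm above the bar's top. This point: middle of its crown; x across the bar, y along it to the left. It moves down with the bar.
- rib_left_2 (a point): Rib 2 of 4 on the left zone's touch bar (second): a rounded metal ridge 20 mm long across the bar, about 9 mm wide, standing 1.5 mm above the bar's top. This point: middle of its crown; x across the bar, y along it to the left. It moves down with the bar.
- rib_left_3 (a point): Rib 3 of 4 on the left zone's touch bar (third): a rounded metal ridge 26 mm long across the bar, about 9 mm wide, standing 1.5 mm above the bar's top. This point: middle of its crown; x across the bar, y along it to the left. It moves down with the bar.
- rib_left_4 (a point): Rib 4 of 4 on the left zone's touch bar (highest heat, right end): a rounded metal ridge 32 mm long across the bar, about 9 mm wide, standing 1.5 mm above the bar's top. This point: middle of its crown; x across the bar, y along it to the left. It moves down with the bar.
- zone_right (a point): Centre of the right cooking zone (a thin grey ring 196 mm across), on the glass, 45 mm above the worktop.
- bar_right (a joint): How far the right zone's touch bar is pressed down (m): 0 at rest, 0.008 bottomed. The bar moves straight down as one piece on a soft spring (about 0.5 N to start, 4 N at the bottom, hard below that) and springs back when let go.
- bar_right_mid (a point): Middle of the top face of the right zone's touch bar: a dark grey bar 36 mm (x) by 200 mm (y, along the hob's y), its top 10 mm above the glass at rest. It carries four raised metal ribs across it, 56 mm apart, that grow longer from the low end (left, +y) to the high end (right, -y).
- rib_right_1 (a point): Rib 1 of 4 on the right zone's touch bar (lowest heat, left end): a rounded metal ridge 14 mm long across the bar, about 9 mm wide, standing 1.5 mm above the bar's top. This point: middle of its crown; x across the bar, y along it to the left. It moves down with the bar.
- rib_right_2 (a point): Rib 2 of 4 on the right zone's touch bar (second): a rounded metal ridge 20 mm long across the bar, about 9 mm wide, standing 1.5 mm above the bar's top. This point: middle of its crown; x across the bar, y along it to the left. It moves down with the bar.
- rib_right_3 (a point): Rib 3 of 4 on the right zone's touch bar (third): a rounded metal ridge 26 mm long across the bar, about 9 mm wide, standing 1.5 mm above the bar's top. This point: middle of its crown; x across the bar, y along it to the left. It moves down with the bar.
- rib_right_4 (a point): Rib 4 of 4 on the right zone's touch bar (highest heat, right end): a rounded metal ridge 32 mm long across the bar, about 9 mm wide, standing 1.5 mm above the bar's top. This point: middle of its crown; x across the bar, y along it to the left. It moves down with the bar.
Things that resemble listed ones, but are neither listed nor needed, are in the scene too. Several things have the shape of the shaker; the one meant has the colours described above.

How it is judged (in metres and radians):
On the way, in this order (a step that is already met when the one before it is completed fails the run):
1. the fingertips touch rib 1 (shortest) of the bar of the saucepan's zone, pressing the bar (((horizontal distance between saucepan and zone_left below 0.06 m and contact force between the fingers and bar_left_c1 above 0.2 N and value of joint bar_left above 0.0004 m) or (horizontal distance between saucepan and zone_right below 0.06 m and contact force between the fingers and bar_right_c1 above 0.2 N and value of joint bar_right above 0.0004 m))), for 0.05 s.
2. the fingertips touch rib 2 (second) of the bar of the saucepan's zone, pressing the bar (((horizontal distance between saucepan and zone_left below 0.06 m and contact force between the fingers and bar_left_c2 above 0.2 N and value of joint bar_left above 0.0004 m) or (horizontal distance between saucepan and zone_right below 0.06 m and contact force between the fingers and bar_right_c2 above 0.2 N and value of joint bar_right above 0.0004 m))), for 0.05 s.
3. the fingertips touch rib 3 (third) of the bar of the saucepan's zone, pressing the bar (((horizontal distance between saucepan and zone_left below 0.06 m and contact force between the fingers and bar_left_c3 above 0.2 N and value of joint bar_left above 0.0004 m) or (horizontal distance between saucepan and zone_right below 0.06 m and contact force between the fingers and bar_right_c3 above 0.2 N and value of joint bar_right above 0.0004 m))), for 0.05 s.
4. the fingertips touch rib 4 (longest) of the bar of the saucepan's zone, pressing the bar (((horizontal distance between saucepan and zone_left below 0.06 m and contact force between the fingers and bar_left_c4 above 0.2 N and value of joint bar_left above 0.0004 m) or (horizontal distance between saucepan and zone_right below 0.06 m and contact force between the fingers and bar_right_c4 above 0.2 N and value of joint bar_right above 0.0004 m))), for 0.05 s.
At the end, for the whole second after the job is handed in: The fingertips rest on the longest rib of the touch bar of the saucepan's zone with more than 0.2 N, the bar pressed by more than 0.4 mm; no pan or other loose thing is touched or has moved more than 20 mm (spoon 30 mm) (((horizontal distance between saucepan and zone_left below 0.06 m and contact force between the fingers and bar_left_c4 above 0.2 N and value of joint bar_left above 0.0004 m) or (horizontal distance between saucepan and zone_right below 0.06 m and contact force between the fingers and bar_right_c4 above 0.2 N and value of joint bar_right above 0.0004 m)) and distance of each of saucepan, moka, shaker, mug, bowl, jar, apple from where it was at the start of the episode below 0.02 m and distance of spoon from where it was at the start of the episode below 0.03 m and contact force between the fingers and saucepan below 0.1 N and contact force between the fingers and moka below 0.1 N and contact force between the fingers and shaker below 0.1 N); the arm keeps its last pose, push and grip.
It fails at once if the touch bar of the other zone is pressed (more than 0.8 mm) ((horizontal distance between saucepan and zone_left below 0.06 m and value of joint bar_right above 0.0008 m) or (horizontal distance between saucepan and zone_right below 0.06 m and value of joint bar_left above 0.0008 m)).
It fails at once if a touch bar is pressed hard (more than 15 N) (contact force between anything else and bar_left above 15 N or contact force between anything else and bar_right above 15 N).
It fails at once if the hob is pressed hard (more than 15 N) (contact force between any of the fingers, the arm and hob above 15 N).
It fails at once if a pan or a bystander is lifted, carried or pushed out of place (more than 20 mm, spoon 30 mm) (distance of any of saucepan, moka, shaker, mug, bowl, jar, apple from where it was at the start of the episode above 0.02 m or distance of spoon from where it was at the start of the episode above 0.03 m).
It also fails if it takes over 35 s, if anything falls off the work surface, if the arm or the gripper's body presses on something with over 40 N, if the wrist force passes 120 N, or if a joint passes its speed limit or range.

ROBOT

A 6-joint arm with a two-finger parallel gripper is mounted at the origin on the work surface. World frame = base frame: x ahead of the robot, y to its left, z up, the work surface at z = 0. Lengths are in m, angles in degrees, forces in N, time in s.
With the tool pointing down it reaches from about 0.375 to 0.9 m from the base axis. Payload 3.1 kg.
Tool frame: the origin (TCP) lies on the centre line of the jaws, within the pads' length; the fingertips stand 25 mm ahead of it and the grasp point (between the pads) lies 6 mm ahead of it; z points along the fingers, y is the line along which they close (so a half turn about z gives the same grasp; the last joint's range is limited). The gripper opens to 87 mm and grips with 3 to 60 N. Pads are 19 mm wide; open, the fingers measure 117 mm over their backs; the gripper's body (75 mm by 190 mm) begins 51 mm behind the grasp point.
Start: joints at [63.971, 30.224, 82.088, -0, 67.689, -10.227], TCP at [0.17, 0.601, 0.248] pointing down, gripper open.
Joint ranges: [-176.69, 176.69], [-43.24, 126.21], [12.49, 139.97], [-82, 262], [0, 151.66], [-163.58, 163.58]. Speed limits (degrees/s): [159.86, 159.86, 180, 180, 180, 180].

INTERFACE

Orientations are given as a 3x3 rotation matrix whose columns are the frame's x, y, z axes.
In Python, from rig import * gives the robot as it stands.
- The arm moves only by the tool step_arm, never from a script. Its argument "steps" is a list of rows, each a list of 7 numbers: the shift along the tool's x, y, z normalised to -1 to 1, where 1 is 0.3 m, then the turn, a rotation vector about the tool's x, y, z normalised to -1 to 1, where 1 is 45 degrees, then the gripper's target within -1 to 1 (shut at 1, half-way at 0, fully open at -1). A call has 1 to 8 rows; each row is the pose to reach, as a shift and turn from the pose commanded when the call began, along the tool's axes at that moment; what a row does not reach only later rows make up. A row lasts 1/12 s, in which the tool goes at most 41.7 mm and 7.16 degrees, less where a joint would pass 70% of its speed; a pose out of reach is approached as far as the arm can. A call with a number of a shift or a turn outside -1 to 1 is refused whole. A call with a gripper value outside its range is refused whole. The fingers move at their own pace and stop on an object; the grip force is fixed at half the most. Time passes only in rows, so rows that repeat a pose let the fingers close. It gives the time, the measured TCP pose, the force, the opening and the grip force at its end, in the units of the state.
- read_state(): the state, without advancing time (a new reading comes with each control period).
- capture(name): name is "scene" or "top"; returns a dict with "image" (420x560x3 uint8, red, green, blue), "vertical_fov" (degrees; the focal length in pixels is half the picture's height over the tangent of half this angle, whatever the lens; pixels are square), "cx", "cy" (the principal point, pixels), "world_from_camera" (4x4, takes a point from camera to world coordinates). Camera axes: x right, y down, z forward; pixel columns grow to the right and rows downward; lengths in m; the calibration is good to about 2 mm. A picture is of the moment at which its call begins. There is no depth.
- hand_in(): hands the job in; it is judged then, once.
The state is a dict: "time_s": time; "joint_positions": joint angles; "qvel": joint speeds; "tau": joint torques, N m; "position": TCP position; "tcp_rot": TCP orientation; "force": force on the tool from outside, world axes, zero at the start; "moment": the same for the moment, N m; "opening": opening from 0.0 (shut) to 1.0 (fully open); "grasp_force": force on a finger pad.
Only numpy, scipy, OpenCV 4.12 (cv2) and the standard library are available. Lean on these libraries where they do the work, as an engineer would, in place of code of your own. Each camera call takes 0.05 s, during which the arm holds its last target. There are 200 camera calls.

## Working session

There is one attempt and no reset: what is moved stays moved. The work goes in short steps, Python scripts to look and compute and a tool call to move; the robot and the scene stay as the last step left them, time stands still between calls to the robot, and variables do not carry over. Pictures are saved under pics/ and viewed, at most 10 in all, crops included, and the job is handed in when it is done.

Besides the shell and the picture viewer there is one more tool, called after "Emit:" as name(argument=value, ...) on one line, values as JSON. step_arm: Moves the arm, as the interface text tells. Scaled input: -1 to 1 covers 0.3 m each way for a shift and 45 degrees each way for a turn. Its arguments: {"type":"object","properties":{"steps":{"type":"array"}},"required":["steps"]}

```bash
mkdir -p pics
cat > h.py <<'E'
from rig import *
import numpy as np, cv2
def cam(n):
    c=capture(n); im=c["image"]; f=im.shape[0]/2/np.tan(np.radians(c["vertical_fov"])/2)
    return im[:,:,::-1].copy(),f,c["cx"],c["cy"],np.array(c["world_from_camera"])
def ray(c,u,v):
    _,f,cx,cy,T=c; d=T[:3,:3]@np.array([(u-cx)/f,(v-cy)/f,1]); return T[:3,3],d
def at(c,u,v,z):
    o,d=ray(c,u,v); return o+d*(z-o[2])/d[2]
def proj(c,p):
    _,f,cx,cy,T=c; q=T[:3,:3].T@(np.array(p)-T[:3,3]); return q[0]/q[2]*f+cx,q[1]/q[2]*f+cy
def tri(rs):
    A=0;b=0
    for o,d in rs:
        d=d/np.linalg.norm(d);P=np.eye(3)-np.outer(d,d);A=A+P;b=b+P@o
    return np.linalg.solve(A,b)
E
python3 - <<'E'
from h import *
import pickle
C={n:cam(n) for n in("scene","top")}
pickle.dump(C,open("C.pkl","wb"))
for n in C: cv2.imwrite(f"pics/{n}.png",cv2.resize(C[n][0],(800,600),interpolation=cv2.INTER_CUBIC)); print(C[n][1:])
s=read_state(); print(s["position"],s["tcp_rot"],s["force"],s["opening"],s["time_s"])
E
```

```text
(np.float64(529.6921783605175), 287.4146484738985, 211.5462302618168, array([[-0.77276464,  0.51351125, -0.3730161 ,  1.15748015],
       [ 0.63467267,  0.62053342, -0.46057451,  0.74585972],
       [-0.00504123, -0.59265881, -0.80543784,  1.38580541],
       [ 0.        ,  0.        ,  0.        ,  1.        ]]))
(np.float64(472.3167908195061), 279.51022977266064, 207.19587636018048, array([[-0.01615674, -0.9971993 ,  0.0730241 ,  0.42082751],
       [-0.99986068,  0.01641977,  0.00300297,  0.00851664],
       [-0.0041936 , -0.07296541, -0.99732566,  1.57728131],
       [ 0.        ,  0.        ,  0.        ,  1.        ]]))
[0.16988667 0.6008238  0.24665946] [[-9.62197827e-01  2.72349972e-01 -9.13541961e-04]
 [ 2.72351213e-01  9.62196289e-01 -1.76587909e-03]
 [ 3.98069562e-04 -1.94792929e-03 -9.99998024e-01]] [-0.48316567  0.38281837 -0.28419452] 0.9980585138960575 0.1
```

View pics/scene.png

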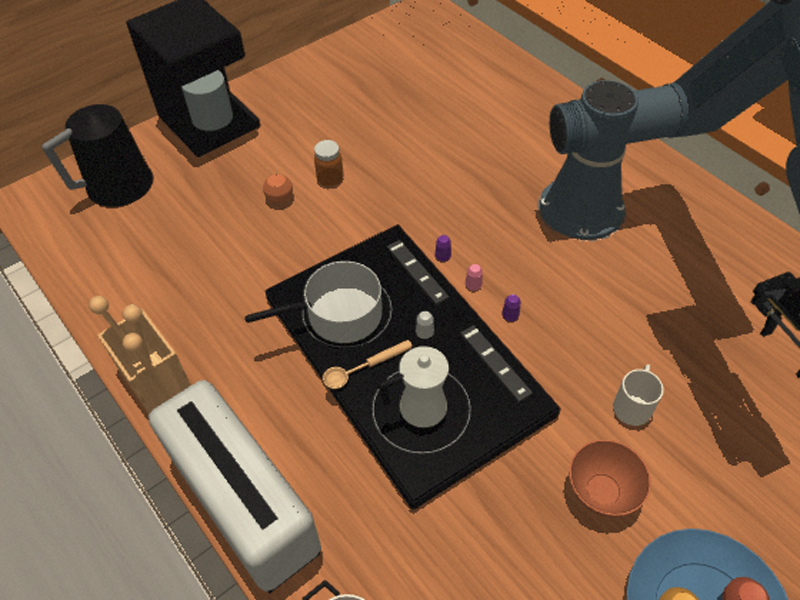

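View pics/top.png

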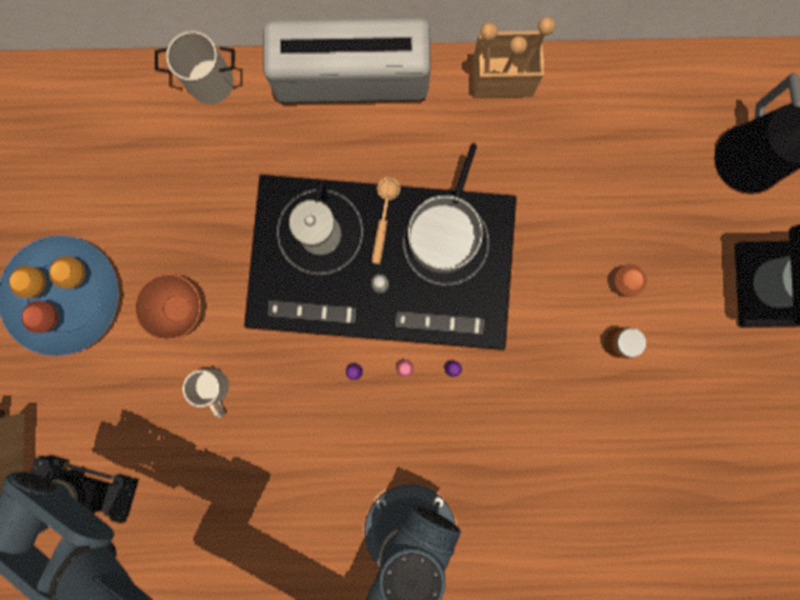

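The scene view shows the saucepan on the right zone, with its bar at about (390–445, 245–300). In the top view the bar is at (397–484, 313–332), with the shaker at (380, 283) and three lookalikes in front at (354, 405 and 453, ~370). I'll enlarge the bar next.

Run:
```python
from h import *
import pickle
C=pickle.load(open("C.pkl","rb"))
# crops: 80x60 px at 10x => stack
a=cv2.resize(C["top"][0][210:250,270:350],(800,400),interpolation=cv2.INTER_CUBIC)
b=cv2.resize(C["scene"][0][162:217,262:322],(600,550),interpolation=cv2.INTER_CUBIC)
cv2.imwrite("pics/a.png",a);cv2.imwrite("pics/b.png",b)
```

```text
(no output)
```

View pics/a.png

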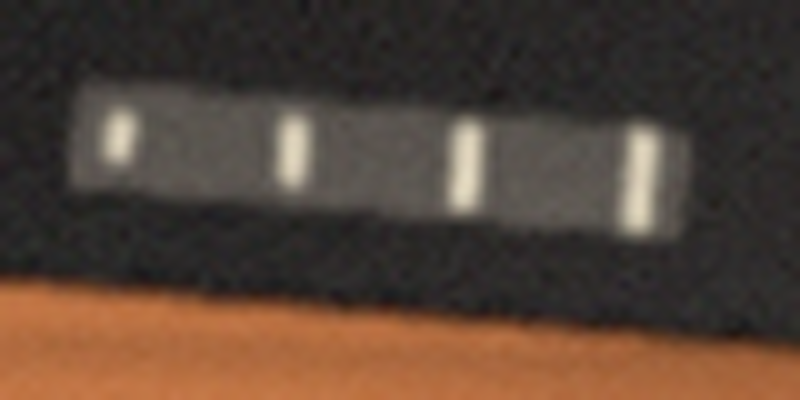

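View pics/b.png

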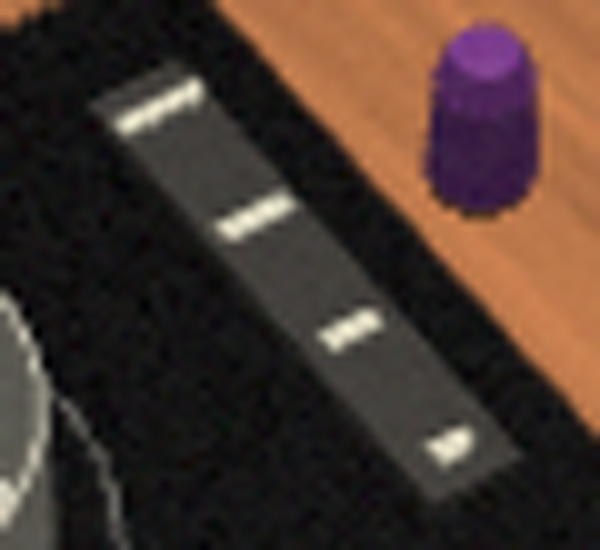

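Crop a shows ribs 1 to 4 at (120,136), (294,151), (466,165) and (640,180). In crop b they are at (451,446), (351,329), (256,216) and (160,106).

Run:
```python
from h import *
import pickle
C=pickle.load(open("C.pkl","rb"));t,s=C["top"],C["scene"]
A=[(120,136),(294,151),(466,165),(640,180)];B=[(451,446),(351,329),(256,216),(160,106)]
P=[]
for (a,b),(c,d) in zip(A,B):
    ua,va=270+a/10-.45,210+b/10-.45; ub,vb=262+c/10-.45,162+d/10-.45
    p=tri([ray(t,ua,va),ray(s,ub,vb)]); P.append(p)
    print(p.round(4), at(t,ua,va,.0565).round(4), at(s,ub,vb,.0565).round(4))
P=np.array(P); d=P[3]-P[0]; print(np.linalg.norm(d)/3, np.degrees(np.arctan2(d[1],d[0])))
k=.7
for n,u,v,z in(("shaker top",380,278,.107),("purpleL",354,372,.06),("pink",405,368,.06),("purpleR",453,369,.06),("pan",442,236,.12),("potend",0,0,0)): print(n,at(t,u*k-.15,v*k-.15,z).round(3))
R=np.array(read_state()["tcp_rot"]); print(R.round(3))
```

```text
[0.4808 0.0071 0.0547] [0.4806 0.0074 0.0565] [0.482  0.008  0.0565]
[ 0.475  -0.0488  0.0546] [ 0.4748 -0.0486  0.0565] [ 0.4762 -0.0478  0.0565]
[ 0.4694 -0.1039  0.0555] [ 0.4694 -0.1038  0.0565] [ 0.4699 -0.1032  0.0565]
[ 0.4639 -0.16    0.0557] [ 0.4637 -0.1597  0.0565] [ 0.4646 -0.1596  0.0565]
0.0559904088948594 -95.78321432536772
shaker top [0.569 0.055 0.107]
purpleL [0.364 0.118 0.06 ]
pink [0.371 0.003 0.06 ]
purpleR [ 0.367 -0.104  0.06 ]
pan [ 0.658 -0.082  0.12 ]
potend [1.273 0.971 0.   ]
[[-0.962  0.272 -0.001]
 [ 0.272  0.962 -0.002]
 [ 0.    -0.002 -1.   ]]
```

Emit:
step_arm(steps=[[-0.05, -0.05, 0, 0, 0, 0, 1], [-0.11, -0.12, 0, 0, 0, 0, 1], [-0.18, -0.19, 0, 0, 0, 0, 1], [-0.25, -0.26, 0, 0, 0, 0, 1], [-0.32, -0.34, 0, 0, 0, 0, 1], [-0.39, -0.41, 0, 0, 0, 0, 1], [-0.46, -0.48, 0, 0, 0, 0, 1], [-0.51, -0.54, 0, 0, 0, 0, 1]])

```text
time_s: 0.77
position: [0.2739, 0.402, 0.2473]
tcp_rot: [[-0.962, 0.273, -0.0], [0.273, 0.962, -0.001], [-0.0, -0.001, -1.0]]
force: [0.3, -0.1, 0.5]
opening: 0.48
grasp_force: 0.0
```

Emit:
step_arm(steps=[[-0.06, -0.06, 0, 0, 0, 0, 1], [-0.12, -0.13, 0, 0, 0, 0, 1], [-0.19, -0.2, 0, 0, 0, 0, 1], [-0.25, -0.27, 0, 0, 0, 0, 1], [-0.32, -0.34, 0, 0, 0, 0, 1], [-0.39, -0.41, 0, 0, 0, 0, 1], [-0.46, -0.48, 0, 0, 0, 0, 1], [-0.51, -0.54, 0, 0, 0, 0, 1]])

```text
time_s: 1.43
position: [0.3774, 0.2046, 0.2475]
tcp_rot: [[-0.962, 0.273, 0.0], [0.273, 0.962, -0.0], [-0.001, -0.0, -1.0]]
force: [0.2, -0.0, -0.1]
opening: 0.008
grasp_force: 0.0
```

Emit:
step_arm(steps=[[-0.06, -0.06, 0, 0, 0, -0.03, 1], [-0.12, -0.13, 0, 0, 0, -0.06, 1], [-0.19, -0.2, 0, 0, 0, -0.09, 1], [-0.25, -0.27, 0, 0, 0, -0.12, 1], [-0.32, -0.34, 0, 0, 0, -0.15, 1], [-0.39, -0.41, 0, 0, 0, -0.18, 1], [-0.46, -0.48, 0, 0, 0, -0.2, 1], [-0.51, -0.54, 0, 0, 0, -0.222, 1]])

```text
time_s: 2.1
position: [0.4807, 0.0067, 0.2474]
tcp_rot: [[-0.995, 0.101, 0.001], [0.101, 0.995, -0.0], [-0.001, -0.0, -1.0]]
force: [0.6, 0.3, -0.1]
opening: 0.004
grasp_force: 0.0
```

Emit:
step_arm(steps=[[0, 0, 0.08, 0, 0, 0, 1], [0, 0, 0.17, 0, 0, 0, 1], [0, 0, 0.26, 0, 0, 0, 1], [0, 0, 0.34, 0, 0, 0, 1], [0, 0, 0.41, 0, 0, 0, 1], [0, 0, 0.46, 0, 0, 0, 1], [0, 0, 0.49, 0, 0, 0, 1], [0, 0, 0.49, 0, 0, 0, 1]])

```text
time_s: 2.77
position: [0.4783, 0.009, 0.0988]
tcp_rot: [[-0.995, 0.101, -0.004], [0.101, 0.995, 0.001], [0.004, 0.0, -1.0]]
force: [0.1, -0.8, 0.2]
opening: 0.006
grasp_force: 0.0
```

Run:
```python
from h import *
c=cam("scene");s=read_state();print(s["position"],s["force"],s["grasp_force"],s["joint_positions"])
p=np.array(s["position"]);p[2]-=.025;print(proj(c,p),proj(c,[.4808,.0071,.0565]))
d=cam("top")
a=cv2.resize(c[0][140:240,240:350],(550,500),interpolation=cv2.INTER_CUBIC)
cv2.imwrite("pics/c.png",a)
```

```text
[0.47897257 0.00883591 0.09987311] [ 0.29779287 -0.38520945  0.42186212] 0.0 [-1.23405327e+01  3.36982018e+01  1.09933938e+02 -5.15731422e-04
  3.64914154e+01 -9.65292465e+01]
(np.float64(307.71211145220155), np.float64(202.28105253229396)) (np.float64(306.75903023722185), np.float64(205.78755235042712))
```

View pics/c.png

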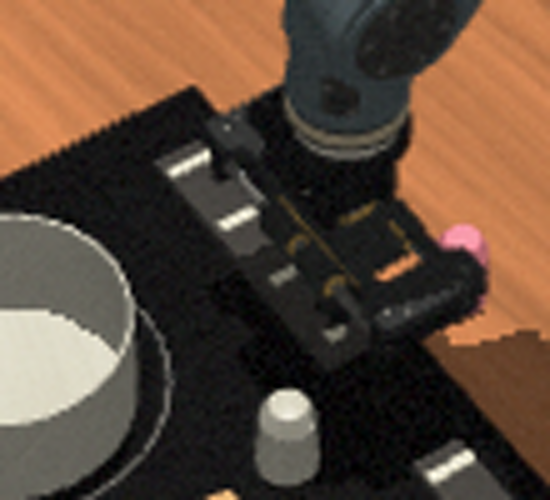

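The fingertips are above rib 1, at (340, 305) in the crop, and clear of the shaker. I'll lower gently.

Emit:
step_arm(steps=[[0, 0, 0.02, 0, 0, 0, 1], [0, 0, 0.035, 0, 0, 0, 1], [0, 0, 0.045, 0, 0, 0, 1], [0, 0, 0.053, 0, 0, 0, 1], [0, 0, 0.058, 0, 0, 0, 1], [0, 0, 0.058, 0, 0, 0, 1], [0, 0, 0.058, 0, 0, 0, 1]])

```text
time_s: 3.45
position: [0.4795, 0.0087, 0.0832]
tcp_rot: [[-0.995, 0.101, -0.0], [0.101, 0.995, -0.0], [0.0, -0.0, -1.0]]
force: [-0.0, -0.8, -0.5]
opening: 0.007
grasp_force: 0.0
```

Emit:
step_arm(steps=[[0, 0, 0.003, 0, 0, 0, 1], [0, 0, 0.006, 0, 0, 0, 1], [0, 0, 0.006, 0, 0, 0, 1], [0, 0, 0.006, 0, 0, 0, 1]])

```text
time_s: 3.78
position: [0.4796, 0.0087, 0.0814]
tcp_rot: [[-0.995, 0.101, 0.0], [0.101, 0.995, -0.0], [-0.0, -0.0, -1.0]]
force: [0.6, -0.1, 0.8]
opening: 0.006
grasp_force: 0.4
```

Emit:
step_arm(steps=[[0, 0, 0.003, 0, 0, 0, 1], [0, 0, 0.006, 0, 0, 0, 1], [0, 0, 0.006, 0, 0, 0, 1], [0, 0, 0.006, 0, 0, 0, 1]])

```text
time_s: 4.12
position: [0.4796, 0.0087, 0.0796]
tcp_rot: [[-0.995, 0.101, 0.0], [0.101, 0.995, -0.0], [-0.0, -0.0, -1.0]]
force: [-0.0, 1.5, 1.4]
opening: 0.004
grasp_force: 0.8
```

Emit:
step_arm(steps=[[0, 0, 0.003, 0, 0, 0, 1], [0, 0, 0.005, 0, 0, 0, 1], [0, 0, 0.005, 0, 0, 0, 1], [0, 0, 0.005, 0, 0, 0, 1]])

```text
time_s: 4.45
position: [0.4796, 0.0087, 0.0781]
tcp_rot: [[-0.995, 0.101, 0.0], [0.101, 0.995, -0.0], [-0.0, -0.0, -1.0]]
force: [0.8, -0.2, 2.0]
opening: 0.008
grasp_force: 1.0
```

Emit:
step_arm(steps=[[0, 0, 0, 0, 0, 0, 1], [0, 0, 0, 0, 0, 0, 1]])

```text
time_s: 4.62
position: [0.4796, 0.0087, 0.0781]
tcp_rot: [[-0.995, 0.101, 0.0], [0.101, 0.995, -0.0], [-0.0, -0.0, -1.0]]
force: [-0.5, 0.2, 0.9]
opening: 0.003
grasp_force: 1.0
```

Emit:
step_arm(steps=[[0, 0, 0, 0, 0, 0, 1], [0, 0, 0, 0, 0, 0, 1]])

```text
time_s: 4.78
position: [0.4796, 0.0087, 0.0781]
tcp_rot: [[-0.995, 0.101, 0.0], [0.101, 0.995, -0.0], [-0.0, -0.0, -1.0]]
force: [0.3, -0.5, 2.1]
opening: 0.003
grasp_force: 1.0
```

Emit:
step_arm(steps=[[0, -0.02, 0, 0, 0, 0, 1], [0, -0.05, 0, 0, 0, 0, 1], [0, -0.075, 0, 0, 0, 0, 1], [0, -0.1, 0, 0, 0, 0, 1], [0, -0.13, 0, 0, 0, 0, 1], [0, -0.155, 0, 0, 0, 0, 1], [0, -0.18, 0, 0, 0, 0, 1], [0, -0.192, 0, 0, 0, 0, 1]])

```text
time_s: 5.45
position: [0.4736, -0.0498, 0.0781]
tcp_rot: [[-0.995, 0.102, 0.0], [0.102, 0.995, -0.0], [-0.0, -0.0, -1.0]]
force: [0.3, 1.4, 2.7]
opening: 0.007
grasp_force: 1.1
```

Emit:
step_arm(steps=[[0, 0, 0, 0, 0, 0, 1], [0, 0, 0, 0, 0, 0, 1]])

```text
time_s: 5.62
position: [0.4737, -0.0493, 0.0781]
tcp_rot: [[-0.995, 0.101, 0.0], [0.101, 0.995, -0.001], [-0.0, -0.001, -1.0]]
force: [-0.6, -2.3, 2.1]
opening: 0.006
grasp_force: 1.1
```

Emit:
step_arm(steps=[[0, -0.02, 0, 0, 0, 0, 1], [0, -0.05, 0, 0, 0, 0, 1], [0, -0.075, 0, 0, 0, 0, 1], [0, -0.1, 0, 0, 0, 0, 1], [0, -0.13, 0, 0, 0, 0, 1], [0, -0.155, 0, 0, 0, 0, 1], [0, -0.175, 0, 0, 0, 0, 1], [0, -0.186, 0, 0, 0, 0, 1]])

```text
time_s: 6.28
position: [0.468, -0.1051, 0.0781]
tcp_rot: [[-0.995, 0.102, 0.0], [0.102, 0.995, -0.0], [-0.0, -0.0, -1.0]]
force: [0.7, 0.7, 2.2]
opening: 0.003
grasp_force: 1.1
```

Emit:
step_arm(steps=[[0, 0, 0, 0, 0, 0, 1], [0, 0, 0, 0, 0, 0, 1]])

```text
time_s: 6.45
position: [0.4682, -0.1049, 0.0781]
tcp_rot: [[-0.995, 0.101, 0.001], [0.101, 0.995, -0.001], [-0.001, -0.001, -1.0]]
force: [-0.4, -1.6, 2.1]
opening: 0.007
grasp_force: 1.1
```

Emit:
step_arm(steps=[[0, -0.02, 0, 0, 0, 0, 1], [0, -0.05, 0, 0, 0, 0, 1], [0, -0.075, 0, 0, 0, 0, 1], [0, -0.1, 0, 0, 0, 0, 1], [0, -0.13, 0, 0, 0, 0, 1], [0, -0.155, 0, 0, 0, 0, 1], [0, -0.175, 0, 0, 0, 0, 1], [0, -0.186, 0, 0, 0, 0, 1]])

```text
time_s: 7.12
position: [0.4623, -0.1607, 0.078]
tcp_rot: [[-0.995, 0.102, 0.0], [0.102, 0.995, -0.0], [-0.0, -0.0, -1.0]]
force: [0.3, 1.9, 2.2]
opening: 0.005
grasp_force: 1.1
```

Emit:
step_arm(steps=[[0, 0, 0, 0, 0, 0, 1], [0, 0, 0, 0, 0, 0, 1], [0, 0, 0, 0, 0, 0, 1], [0, 0, 0, 0, 0, 0, 1]])

```text
time_s: 7.45
position: [0.4627, -0.1599, 0.0782]
tcp_rot: [[-0.995, 0.101, 0.001], [0.101, 0.995, -0.001], [-0.001, -0.001, -1.0]]
force: [0.1, -1.0, 2.2]
opening: 0.001
grasp_force: 1.0
```

Run:
```python
from h import *
c=cam("scene");s=read_state();print(s["position"],s["force"],s["grasp_force"])
p=np.array(s["position"]);p[2]-=.025;print(proj(c,p),proj(c,[.4639,-.16,.0565]))
a=cv2.resize(c[0][120:240,230:350],(600,600),interpolation=cv2.INTER_CUBIC)
cv2.imwrite("pics/d.png",a)
```

```text
[ 0.46267363 -0.15972543  0.07817454] [-0.54009067 -1.37572769  2.11751059] 1.035468578338623
(np.float64(277.9961232050279), np.float64(172.50949656451473)) (np.float64(277.6345537859846), np.float64(171.9838479999173))
```

View pics/d.png

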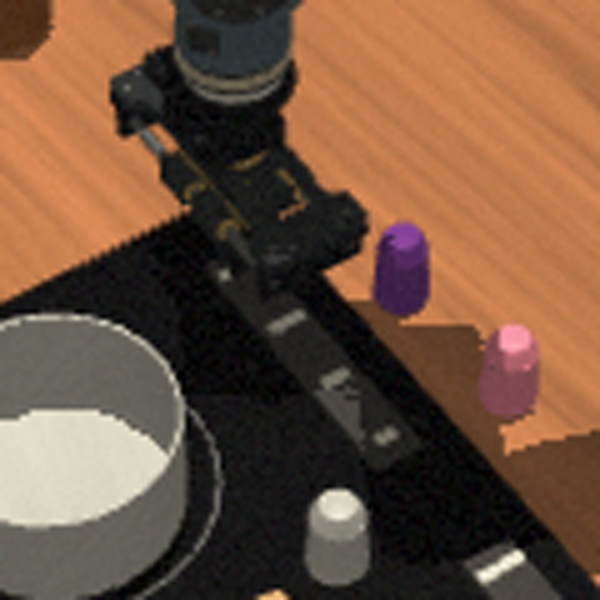

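The fingertips rest on the longest rib, at about (235, 265) in the crop, pressing with about 2 N. The pan and shaker haven't moved, so I'm handing in.

```bash
python3 -c "
from rig import *
print(hand_in())"
```

```text
the job is handed in; nothing more can be done
None
```

I stroked the saucepan's (right) touch bar from rib 1 to rib 4 at about 2 N and handed the job in with the closed fingertips still on the longest rib, the bar about 3 mm down; the hand-in returned no verdict.

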